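# Find the weighted dial knob and hold it on the shaft

## Task

Two look-alike dial knobs stand on the bench, but only one has the heavy brass core that the synthesizer's bare dial shaft needs: lift first the left one (the robot's left) clear of the bench and set it back down, then lift the right one, to feel which is heavier, and only then put the lighter one flat into the empty compartment of the spares tray and let go of it. Next put the heavier one level over the bare shaft and finish while still holding it there, about 5 mm clear of the panel so that it cannot rub, for me to tighten its grub screw. Leave the other spares in the tray and the hex driver where they are.

Things in the scene. Friction and masses are not known exactly. Their poses are not given: they have to be found in the camera images.
- knob_left: Dial knob that stands to the robot's left (+y) at the start. 48 mm high in all: aluminium skirt 56 mm across, 5 mm high; above it a black fluted barrel 46 mm across, to be gripped, up to the flat top with its aluminium disc. A bore 13 mm wide and 22 mm deep runs up the axis from the underside. Stands upright on the bench. Origin: centre of the underside; z up along its axis; any yaw fits.
- knob_right: Dial knob that stands to the robot's right (-y) at the start; same shape, size, look, origin and axes as knob_left. One of the two has a heavy core and weighs 280 to 400 g, the other 80 to 130 g; which one it is changes from start to start, and only lifting can tell.
- synth: The synthesizer: fixed grey desktop box with wooden cheeks, 154 mm (its x) by 240 mm (its y); flat level aluminium panel, 55 mm above the bench. Small knobs 14 mm high stand on its -y half, their centres at least 80 mm from the dial shaft; toggles 13 mm high, flat sockets along the +x edge. Origin: centre of its underside.
- shaft_foot (a point): Point on the synthesizer's panel where the axis of the bare dial shaft leaves it (on the +y half); z up along the shaft. The steel shaft is 10 mm across and stands 21 mm above the panel, its last 5 mm tapering to 4.4 mm. A flat white dial scale 92 mm across surrounds it.
- tray: Spares tray: fixed, grey, 139 mm square, 2 by 2 square compartments 66 mm wide inside, floor 3 mm thick, walls 2.5 mm thick with tops 18 mm above the bench. Origin: centre of its underside; x and y along the walls; a small lip juts from the -x side.
- empty_cell (a point): Centre of the floor of the tray's empty compartment (-x, +y corner), 3 mm above the bench, 15 mm below the wall tops; x, y along the walls, z up. Spares in the neighbours on its +x and -y sides reach at most 18 mm above the bench; beyond its -x and +y sides is open bench.
- flat_knob: Spare: low aluminium knob 50 mm across, 15 mm high, in the compartment on the +x side of the empty one. Leave alone. Origin: centre of its underside.
- bezel: Spare: dark steel ring 48 mm across, 12 mm high, in the compartment on the -y side of the empty one. Leave alone. Origin: centre of its underside.
- screw_jar: Clear jar of 44 mm diameter, 45 mm high, black cap, in the compartment diagonally across from the empty one. Leave alone. Origin: centre of its underside.
- hex_driver: Hex driver with black handle lying on the bench between tray and synthesizer, 150 mm long, 19 mm thick. Leave alone. Origin: under the middle of its length, on the bench; x along it.
There are look-alikes about, which are no part of the job. Leave any red look-alike of the knob_right alone. Leave any orange look-alike of the knob_left alone.

How it is judged:
By the outcome, as a careful person would: the job done as asked, in the order asked, and still so for the second after the job is handed in, while the arm keeps its last pose, push and grip.
It also fails if it takes over 72 s, if anything falls off the work surface, if the arm or the gripper's body presses on something with over 40 N, if the wrist force passes 120 N, or if a joint passes its speed limit or range.

## Robot

A 7-joint arm with a two-finger parallel gripper is mounted at the origin on the work surface. World frame = base frame: x ahead of the robot, y to its left, z up, the work surface at z = 0. Lengths are in m, angles in rad, forces in N, time in s.
With the tool pointing down it reaches from about 0.4 to 0.75 m from the base axis. Payload 19.5 kg.
Tool frame: the origin (TCP) lies at the very end of the fingers, on their centre line; the grasp point (between the pads) lies 19 mm behind it (robot.grasp_offset is the distance from the TCP to the grasp point, in m); z points along the fingers, y is the line along which they close (so a half turn about z gives the same grasp; the last joint's range is limited). The gripper opens to 85 mm and grips with 20 to 120 N. Pads are 22 mm wide; open, the fingers measure 114 mm over their backs; the gripper's body (76 mm by 85 mm) begins 54 mm behind the grasp point. The pads swing forward as they close: fully open they stand 13 mm farther back than shut.
Start: joints at [-1.173, 0.707, -0.028, 1.485, 0.022, 0.951, -0.075], TCP at [0.245, 0.52, 0.231] pointing down, gripper open.
Joint ranges: [-2.71, 2.71], [-0.32, 2.16], [-1.57, 1.52], [0, 2.45], [-1.46, 4.6], [0, 2.02], [-2.83, 2.83]. Speed limits (rad/s): [1.89, 1.89, 2.57, 2.57, 3.01, 3.01, 3.01].

## Interface

Orientations are given as [roll, pitch, yaw] about the fixed x, y, z axes, in that order (R = Rz(yaw) Ry(pitch) Rx(roll)).
In Python, from plant import robot, eyes, workorder gives the robot as it stands.
- The arm moves only by the tool play_rows, never from a script. Its argument "steps" is a list that holds one entry, the list of rows, each a list of 6 numbers: the shift along the tool's x, y, z in mm, then the turn, a rotation vector about the tool's x, y, z in rad. A call has 1 to 5 rows; each row is the pose to reach, as a shift and turn from the pose commanded when the call began, along the tool's axes at that moment; what a row does not reach only later rows make up. A row lasts 1/12 s, in which the tool goes at most 41.7 mm and 7.16 degrees, less where a joint would pass 70% of its speed; a pose out of reach is approached as far as the arm can. A call with a gripper value outside its range is refused whole. "gripper" is the opening in per cent of the stroke, from 0 (shut) to 100 (fully open), set as the call begins (left out, the last holds). The fingers move at their own pace and stop on an object; "squeeze" is the grip in N (left out, the last holds). Time passes only in rows, so rows that repeat a pose let the fingers close. It gives the time, the measured TCP pose, the force, the opening and the grip force at its end, in the units of the state.
- robot.sense(): the state, without advancing time (a new reading comes with each control period).
- eyes.grab_frame(name): name is "side" or "top"; returns a dict with "frame" (400x640x3 uint8, red, green, blue), "z_map" (400x640 float32, m along the optical axis (not along the pixel's ray), 0 where there is no reading), "camera_matrix" (3x3 intrinsics, pixels), "rvec" (rotation vector, rad) and "tvec" (3), from world to camera coordinates, as OpenCV has them. Camera axes: x right, y down, z forward; pixel columns grow to the right and rows downward; lengths in m; the calibration is good to about 2 mm. A picture is of the moment at which its call begins.
- workorder.hand_in(): hands the job in; it is judged then, once.
Trained networks look in the newest picture that a camera, given by its name, has taken for a name from the list of things; names that differ only in an ending like _2 or _b are one class to them, and where a whole thing is asked for, a point or a joint stands for the part that bears it (a point fixed in the world has none). Each returns a list of dicts, best first, with "confidence" (0 to 1); they miss things now and then, are a little off and sometimes report something else, mostly with a low value. They report only what shows in the picture. A call takes as long as a camera call. They do not tell look-alikes from the thing itself.
- eyes.silhouettes(camera, target): "region" (400x640 bool, what is visible of it) and "extent" ([left, top, width, height] in pixels, round what is visible of it).
The state is a dict: "time_s": time; "joints": joint angles; "qvel": joint speeds; "tau": joint torques, N m; "tcp_pos": TCP position; "tcp_rot": TCP orientation; "wrist_force": force on the tool from outside, world axes, zero at the start; "moment": the same for the moment, N m; "grip_width": finger opening in m; "gripper_force": force on a finger pad.
Only numpy, scipy, OpenCV 4.12 (cv2) and the standard library are available. Lean on these libraries where they do the work, as an engineer would, in place of code of your own. Each camera call takes 0.05 s, during which the arm holds its last target. There are 200 camera calls.

## Working session

There is one attempt and no reset: what is moved stays moved. The work goes in short steps, Python scripts to look and compute and a tool call to move; the robot and the scene stay as the last step left them, time stands still between calls to the robot, and variables do not carry over. Pictures are saved under pics/ and viewed, at most 10 in all, crops included, and the job is handed in when it is done.

Besides the shell and the picture viewer there is one more tool, called after "Call:" as name([rows], argument=value, ...), one row to a line, values as JSON. play_rows: Moves the arm, as the interface text tells. Its arguments: {"type":"object","properties":{"steps":{"type":"array","items":{"type":"array","items":{"type":"array","items":{"type":"number"}}}},"gripper":{"type":"number"},"squeeze":{"type":"number"}},"required":["steps"]}

```bash
mkdir -p pics; cat > h.py <<'E'
import numpy as np, cv2
from plant import robot, eyes, workorder
def world(f,region=None):
    K=np.array(f["camera_matrix"]);R=cv2.Rodrigues(np.array(f["rvec"],float))[0];t=np.array(f["tvec"]).ravel()
    z=f["z_map"];v,u=np.indices(z.shape)
    P=np.stack([(u-K[0,2])/K[0,0]*z,(v-K[1,2])/K[1,1]*z,z],-1)
    return (P-t)@R
def save(f,n): cv2.imwrite("pics/"+n,cv2.cvtColor(f["frame"],cv2.COLOR_RGB2BGR))
E
python3 - <<'E'
from h import *
print(robot.sense())
for c in ("top","side"):
    f=eyes.grab_frame(c); save(f,c+"0.png"); W=world(f); z=f["z_map"]
    np.save(c+"W.npy",W); np.save(c+"z.npy",z)
    for n in ("knob_left","knob_right","synth","tray","flat_knob","bezel","screw_jar","hex_driver"):
        for d in eyes.silhouettes(c,n)[:4]:
            m=d["region"]&(z>0); p=W[m]
            if len(p)==0: continue
            zt=np.percentile(p[:,2],95); q=p[abs(p[:,2]-zt)<.004]
            print(c,n,round(d["confidence"],2),d["extent"],"ztop %.3f"%zt,"ctr",q.mean(0).round(4),"ext",np.percentile(q,[1,99],axis=0)[:,:2].round(3).tolist())
E
```

```text
{'time_s': 0.0, 'joints': array([-1.17268726,  0.70705436, -0.02763705,  1.48499685,  0.02200194,
        0.95091461, -0.07546459]), 'qvel': array([ 0.00151473,  0.0007458 ,  0.00144803, -0.00042863, -0.00064788,
        0.00068776,  0.00210468]), 'tau': array([ 6.04072902e-04, -8.83229756e+01,  1.23464607e+00, -2.36170113e+01,
        1.69090438e-02,  6.54591931e-03,  3.36494693e-06]), 'tcp_pos': array([0.24469549, 0.520042  , 0.23085572]), 'tcp_rot': array([-3.14052212e+00,  2.33990432e-05,  2.70183546e+00]), 'wrist_force': array([-0.44648631,  0.23123186, -0.23221672]), 'moment': array([-0.02556104, -0.00450034, -0.0414568 ]), 'gripper_force': 0.0, 'grip_width': 0.08551130606502999}
top knob_left 0.64 [279.4, 254.0, 32.6, 30.5] ztop 0.049 ctr [0.448  0.0645 0.0476] ext [[0.427, 0.043], [0.469, 0.085]]
top knob_left 0.63 [219.2, 264.1, 31.7, 31.8] ztop 0.050 ctr [0.427  0.1687 0.0478] ext [[0.406, 0.148], [0.448, 0.189]]
top knob_right 0.7 [414.4, 238.9, 35.4, 27.9] ztop 0.049 ctr [ 0.4849 -0.1851  0.0476] ext [[0.463, -0.206], [0.505, -0.164]]
top knob_right 0.6 [378.5, 270.3, 26.
[... 1699 characters left out ...]
4, 124.6, 116.0] ztop 0.067 ctr [ 0.621  -0.2856  0.0681] ext [[0.581, -0.323], [0.677, -0.181]]
side tray 0.74 [304.5, 173.4, 65.0, 32.7] ztop 0.020 ctr [0.5945 0.1848 0.0191] ext [[0.527, 0.116], [0.679, 0.265]]
side flat_knob 0.63 [339.5, 175.6, 7.7, 11.2] ztop 0.020 ctr [0.6314 0.224  0.0185] ext [[0.627, 0.215], [0.637, 0.234]]
side bezel 0.71 [316.2, 189.2, 18.5, 10.9] ztop 0.018 ctr [0.5739 0.1505 0.0166] ext [[0.552, 0.129], [0.596, 0.179]]
side screw_jar 0.87 [344.3, 173.5, 17.3, 21.2] ztop 0.051 ctr [0.6442 0.159  0.0499] ext [[0.626, 0.14], [0.662, 0.179]]
side hex_driver 0.59 [325.9, 222.4, 53.8, 11.4] ztop 0.021 ctr [ 0.5983 -0.003   0.0191] ext [[0.557, -0.013], [0.636, 0.008]]
```

```bash
python3 - <<'E'
import cv2
a=cv2.imread("pics/top0.png")
cv2.imwrite("pics/c0.png",cv2.resize(a[110:310,180:540],None,fx=2.2,fy=2.2,interpolation=cv2.INTER_CUBIC))
E
```

```text
(no output)
```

View pics/c0.png

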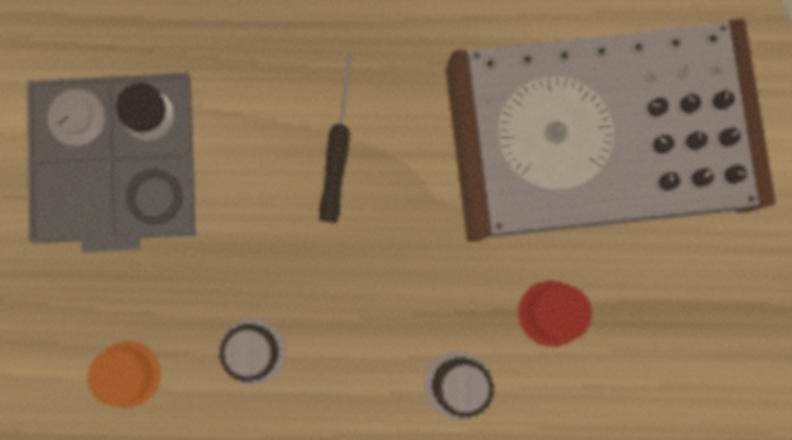

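The pictures show four knob-shaped things, at these top-image pixels:
- black/aluminium left knob at (294,270)
- black/aluminium right knob at (390,285)
- orange look-alike at (236,280), leave alone
- red look-alike at (432,252), leave alone

I choose the two black ones, at about (0.447, 0.064) and (0.4225, -0.109). The shaft is near (433,170), and the empty cell is at the lower left of the tray.

```bash
python3 - <<'E'
import numpy as np,cv2
W={c:np.load(c+"W.npy") for c in("top","side")}
from scipy.spatial.transform import Rotation as Ro
for c in W:
    P=W[c].reshape(-1,3); P=P[np.isfinite(P).all(1)]
    t=P[(P[:,2]>.066)&(P[:,2]<.085)&(P[:,0]>.55)&(P[:,0]<.75)&(P[:,1]>-.26)&(P[:,1]<-.13)]
    print(c,"shaft",len(t),t.mean(0).round(4) if len(t) else "", np.sort(t[:,2])[-8:].round(4))
    s=P[(P[:,0]>.58)&(P[:,0]<.68)&(P[:,1]>-.3)&(P[:,1]<-.2)];print("panel z",np.median(s[:,2]).round(4))
    w=P[(P[:,2]>.012)&(P[:,2]<.022)&(P[:,0]>.49)&(P[:,0]<.72)&(P[:,1]>.08)&(P[:,1]<.3)]
    r=cv2.minAreaRect((w[:,:2]*1000).astype(np.float32));print("tray rect mm",r)
    fl=P[(P[:,2]<.009)&(P[:,2]>-.003)&(P[:,0]>.545)&(P[:,0]<.605)&(P[:,1]>.20)&(P[:,1]<.26)]
    print("cell floor",len(fl),fl.mean(0).round(4))
p=np.array([.24469549,.520042,.23085572]);R=Ro.from_euler("xyz",[-3.1405,0,2.70183546]).as_matrix()
for z in (.15,):
    print((R.T@(np.array([.4465,.064,z])-p)*1000).round(1))
print(Ro.from_matrix(R.T@np.diag([-1,1,-1])).as_rotvec())
E
```

```text
top shaft 92 [ 0.6325 -0.2331  0.0698] [0.0753 0.0753 0.0753 0.0755 0.076  0.0761 0.0761 0.077 ]
panel z 0.0549
tray rect mm ((604.9195556640625, 189.2928009033203), (150.77032470703125, 139.8478240966797), 3.9281702041625977)
cell floor 926 [0.5752 0.2285 0.0028]
side shaft 82 [ 0.6312 -0.2265  0.071 ] [0.0752 0.0756 0.0759 0.0764 0.0767 0.0773 0.0788 0.0791]
panel z 0.0575
tray rect mm ((601.8455810546875, 191.1112060546875), (150.95008850097656, 148.5186004638672), 3.5599496364593506)
cell floor 182 [0.574  0.239  0.0054]
[-376.7 -326.7   81.2]
[-1.07498788e-03 -2.40251138e-04 -4.39757150e-01]
```

Call:
play_rows([
  [[-30,-26,6,0,0,-0.11],[-60,-52,12,0,0,-0.22],[-90,-78,18,0,0,-0.33],[-120,-104,24,-0.001,0,-0.44],[-150,-130,30,-0.001,0,-0.44]],
], gripper=100, squeeze=40)

```text
time_s: 1.32
tcp_pos: [0.3255, 0.337, 0.2012]
tcp_rot: [3.14, 0.0, -3.133]
wrist_force: [0.8, -0.2, 0.7]
grip_width: 0.0852
gripper_force: 0.0
```

Call:
play_rows([
  [[-15,-35,6,0,0,0],[-30,-69,12,0,0,0],[-45,-103,18,0,0,0],[-60,-137,24,0,0,0],[-75,-171,30,0,0,0]],
])

```text
time_s: 1.73
tcp_pos: [0.4007, 0.1662, 0.171]
tcp_rot: [3.14, 0.001, -3.141]
wrist_force: [0.2, 1.2, 0.2]
grip_width: 0.0855
gripper_force: 0.0
```

Call:
play_rows([
  [[-15,-34,6,0,0,0],[-30,-68,12,0,0,0],[-45,-100,18,0,0,0],[-46,-102,21,0,0,0],[-46,-102,21,0,0,0]],
])

```text
time_s: 2.15
tcp_pos: [0.4466, 0.0639, 0.1495]
tcp_rot: [3.141, -0.0, 3.138]
wrist_force: [0.2, 0.2, 0.2]
grip_width: 0.0852
gripper_force: 0.0
```

Call:
play_rows([
  [[0,0,35,0,0,0],[0,0,70,0,0,0],[0,0,105,0,0,0],[0,0,125,0,0,0],[0,0,131,0,0,0]],
])

```text
time_s: 2.57
tcp_pos: [0.445, 0.0672, 0.0167]
tcp_rot: [3.141, -0.003, -3.139]
wrist_force: [0.4, 0.8, -0.4]
grip_width: 0.0857
gripper_force: 0.0
```

Call:
play_rows([
  [[0,0,0,0,0,0],[0,0,0,0,0,0],[0,0,0,0,0,0],[0,0,0,0,0,0],[0,0,0,0,0,0]],
], gripper=0, squeeze=40)

```text
time_s: 2.98
tcp_pos: [0.4469, 0.0663, 0.0208]
tcp_rot: [3.14, 0.003, -3.141]
wrist_force: [-2.8, 1.6, 16.2]
grip_width: 0.0481
gripper_force: 38.6
```

Call:
play_rows([
  [[0,0,0,0,0,0],[0,0,0,0,0,0],[0,0,0,0,0,0],[0,0,0,0,0,0],[0,0,0,0,0,0]],
])

```text
time_s: 3.4
tcp_pos: [0.4469, 0.0663, 0.0208]
tcp_rot: [3.14, 0.003, -3.141]
wrist_force: [-2.4, 1.2, 15.9]
grip_width: 0.0477
gripper_force: 38.6
```

Call:
play_rows([
  [[0,0,-10,0,0,0],[0,0,-25,0,0,0],[0,0,-40,0,0,0],[0,0,-50,0,0,0],[0,0,-50,0,0,0]],
])

```text
time_s: 3.82
tcp_pos: [0.4473, 0.0659, 0.0717]
tcp_rot: [3.14, 0.004, 3.141]
wrist_force: [-0.4, -0.6, -0.7]
grip_width: 0.0478
gripper_force: 41.3
```

Call:
play_rows([
  [[0,0,0,0,0,0],[0,0,0,0,0,0],[0,0,0,0,0,0],[0,0,0,0,0,0],[0,0,0,0,0,0]],
])

```text
time_s: 4.23
tcp_pos: [0.4461, 0.0659, 0.0687]
tcp_rot: [3.141, -0.0, -3.141]
wrist_force: [0.2, 0.2, -2.1]
grip_width: 0.0476
gripper_force: 41.3
```

Call:
play_rows([
  [[0,0,0,0,0,0],[0,0,0,0,0,0],[0,0,0,0,0,0],[0,0,0,0,0,0],[0,0,0,0,0,0]],
])

```text
time_s: 4.65
tcp_pos: [0.4462, 0.0659, 0.069]
tcp_rot: [3.141, 0.0, -3.141]
wrist_force: [-0.0, -0.1, -1.1]
grip_width: 0.048
gripper_force: 41.3
```

```bash
python3 - <<'E'
from h import *
F=[]
for i in range(10):
    f=eyes.grab_frame("side" if i%2 else "top"); s=robot.sense(); F.append(s["wrist_force"][2])
    if i<2:
        save(f,"lift%d.png"%i); W=world(f); P=W[f["z_map"]>0]
        k=P[(abs(P[:,0]-.446)<.045)&(abs(P[:,1]-.066)<.06)]
        print(i,np.histogram(k[:,2],bins=np.arange(-.01,.2,.01)))
print(np.round(F,2),np.mean(F),s["tcp_pos"],s["time_s"],s["tau"])
E
```

```text
0 (array([179,  92,   0,   0,   0,   0,   0,   0,   0,   0,   0,   0,   0,
         3,   0,   0,   0,  11,  13,   0]), array([-0.01,  0.  ,  0.01,  0.02,  0.03,  0.04,  0.05,  0.06,  0.07,
        0.08,  0.09,  0.1 ,  0.11,  0.12,  0.13,  0.14,  0.15,  0.16,
        0.17,  0.18,  0.19]))
1 (array([  38, 1023,    0,    0,    0,    0,  119,   80,   59,   74,  118,
         37,    7,   61,   25,   51,   28,   46,  123,   58]), array([-0.01,  0.  ,  0.01,  0.02,  0.03,  0.04,  0.05,  0.06,  0.07,
        0.08,  0.09,  0.1 ,  0.11,  0.12,  0.13,  0.14,  0.15,  0.16,
        0.17,  0.18,  0.19]))
[-1.23 -1.26 -0.24 -0.35 -0.52 -1.06 -0.62 -1.03 -0.55 -0.85] -0.770383230550833 [0.44625567 0.06590378 0.06907   ] 5.15 [ 7.40517680e-04 -8.08131695e+01 -3.64893917e-01 -6.49474651e+00
  4.43289391e-03 -3.01437598e-03 -5.35028994e-05]
```

Call:
play_rows([
  [[0,0,15,0,0,0],[0,0,30,0,0,0],[0,0,42,0,0,0],[0,0,47,0,0,0],[0,0,48,0,0,0]],
])

```text
time_s: 5.57
tcp_pos: [0.4458, 0.066, 0.0208]
tcp_rot: [3.141, -0.001, -3.141]
wrist_force: [-3.9, 0.6, 12.3]
grip_width: 0.0475
gripper_force: 42.4
```

Call:
play_rows([
  [[0,0,0,0,0,0],[0,0,0,0,0,0],[0,0,0,0,0,0],[0,0,0,0,0,0],[0,0,0,0,0,0]],
])

```text
time_s: 5.98
tcp_pos: [0.4463, 0.0659, 0.0212]
tcp_rot: [3.141, 0.0, -3.141]
wrist_force: [-0.1, -0.5, -0.7]
grip_width: 0.0475
gripper_force: 41.4
```

Call:
play_rows([
  [[0,0,1,0,0,0],[0,0,1,0,0,0],[0,0,1,0,0,0]],
])

```text
time_s: 6.23
tcp_pos: [0.4463, 0.0659, 0.0208]
tcp_rot: [3.141, 0.001, -3.141]
wrist_force: [-3.0, -0.6, 22.9]
grip_width: 0.0481
gripper_force: 43.3
```

Call:
play_rows([
  [[0,0,0,0,0,0],[0,0,0,0,0,0],[0,0,0,0,0,0],[0,0,0,0,0,0],[0,0,0,0,0,0]],
], gripper=100)

```text
time_s: 6.65
tcp_pos: [0.4462, 0.0659, 0.02]
tcp_rot: [3.141, 0.0, -3.141]
wrist_force: [-0.3, -0.1, 0.3]
grip_width: 0.0855
gripper_force: 0.0
```

Call:
play_rows([
  [[0,0,-30,0,0,0],[0,0,-70,0,0,0],[0,0,-100,0,0,0],[0,0,-110,0,0,0],[0,0,-110,0,0,0]],
])

```text
time_s: 7.07
tcp_pos: [0.4471, 0.0658, 0.1323]
tcp_rot: [3.14, 0.004, 3.141]
wrist_force: [-0.4, -0.4, -0.6]
grip_width: 0.0855
gripper_force: 0.0
```

Call:
play_rows([
  [[5,-36,0,0,0,0],[10,-75,0,0,0,0],[15,-115,0,0,0,0],[20,-150,0,0,0,0],[23,-173,0,0,0,0]],
])

```text
time_s: 7.48
tcp_pos: [0.4219, -0.1104, 0.1289]
tcp_rot: [3.141, -0.002, 3.139]
wrist_force: [-0.3, 0.1, 0.1]
grip_width: 0.0853
gripper_force: 0.0
```

Call:
play_rows([
  [[0,0,25,0,0,0],[0,0,60,0,0,0],[0,0,90,0,0,0],[0,0,105,0,0,0],[0,0,110,0,0,0]],
])

```text
time_s: 7.9
tcp_pos: [0.4219, -0.1065, 0.0171]
tcp_rot: [3.14, -0.004, -3.14]
wrist_force: [0.7, 0.9, 0.6]
grip_width: 0.0854
gripper_force: 0.0
```

Call:
play_rows([
  [[0,0,0,0,0,0],[0,0,0,0,0,0]],
])

```text
time_s: 8.07
tcp_pos: [0.4232, -0.107, 0.0202]
tcp_rot: [3.141, -0.0, -3.141]
wrist_force: [0.0, -0.2, 0.9]
grip_width: 0.0854
gripper_force: 0.0
```

Use a firmer grip, as this one is probably the heavy knob.

Call:
play_rows([
  [[0,0,0,0,0,0],[0,0,0,0,0,0],[0,0,0,0,0,0],[0,0,0,0,0,0],[0,0,0,0,0,0]],
], gripper=0, squeeze=50)

```text
time_s: 8.48
tcp_pos: [0.4236, -0.1074, 0.0209]
tcp_rot: [3.141, 0.002, 3.141]
wrist_force: [-1.4, -0.9, 20.9]
grip_width: 0.0476
gripper_force: 48.0
```

Call:
play_rows([
  [[0,0,0,0,0,0],[0,0,0,0,0,0],[0,0,0,0,0,0],[0,0,0,0,0,0],[0,0,0,0,0,0]],
])

```text
time_s: 8.9
tcp_pos: [0.4236, -0.1074, 0.0209]
tcp_rot: [3.141, 0.002, 3.141]
wrist_force: [-2.4, -0.8, 20.8]
grip_width: 0.0475
gripper_force: 48.0
```

Call:
play_rows([
  [[0,0,-10,0,0,0],[0,0,-25,0,0,0],[0,0,-40,0,0,0],[0,0,-50,0,0,0],[0,0,-50,0,0,0]],
])

```text
time_s: 9.32
tcp_pos: [0.4238, -0.1075, 0.0716]
tcp_rot: [3.141, 0.003, 3.141]
wrist_force: [-0.6, -0.6, -3.1]
grip_width: 0.0468
gripper_force: 52.5
```

Call:
play_rows([
  [[0,0,0,0,0,0],[0,0,0,0,0,0],[0,0,0,0,0,0],[0,0,0,0,0,0],[0,0,0,0,0,0]],
])

```text
time_s: 9.73
tcp_pos: [0.4231, -0.107, 0.0695]
tcp_rot: [3.141, -0.001, -3.141]
wrist_force: [0.5, -0.7, -4.1]
grip_width: 0.0474
gripper_force: 52.5
```

```bash
python3 - <<'E'
from h import *
F=[]
for i in range(8):
    f=eyes.grab_frame("side"); s=robot.sense(); F.append(s["wrist_force"][2])
W=world(f); P=W[f["z_map"]>0]
k=P[(abs(P[:,0]-.423)<.045)&(abs(P[:,1]+.107)<.05)]; print(np.histogram(k[:,2],bins=np.arange(-.01,.12,.01))[0])
print(np.round(F,2),np.mean(F),s["tcp_pos"],s["time_s"])
E
```

```text
[  37 1215    0    0    0    1  164   92   69   98  155   47]
[-3.02 -4.37 -3.61 -3.75 -2.99 -3.69 -3.09 -3.77] -3.5366509251967937 [ 0.42329116 -0.10709428  0.06990058] 10.1333
```

The right knob is heavier (3.5 N against 0.8 N). I set it down and fetch the left one.

Call:
play_rows([
  [[0,0,15,0,0,0],[0,0,30,0,0,0],[0,0,42,0,0,0],[0,0,48,0,0,0],[0,0,49,0,0,0]],
])

```text
time_s: 10.55
tcp_pos: [0.423, -0.1069, 0.0205]
tcp_rot: [3.141, -0.001, -3.141]
wrist_force: [-1.8, 1.6, 7.3]
grip_width: 0.0476
gripper_force: 55.4
```

Call:
play_rows([
  [[0,0,0.5,0,0,0],[0,0,0.5,0,0,0],[0,0,0.5,0,0,0]],
])

```text
time_s: 10.8
tcp_pos: [0.4234, -0.1071, 0.0206]
tcp_rot: [3.141, 0.0, -3.141]
wrist_force: [0.2, -0.2, -4.0]
grip_width: 0.0473
gripper_force: 54.5
```

Call:
play_rows([
  [[0,0,0,0,0,0],[0,0,0,0,0,0],[0,0,0,0,0,0],[0,0,0,0,0,0],[0,0,0,0,0,0]],
], gripper=100)

```text
time_s: 11.22
tcp_pos: [0.4233, -0.1071, 0.0205]
tcp_rot: [3.141, 0.0, -3.141]
wrist_force: [-0.1, -1.1, -0.3]
grip_width: 0.085
gripper_force: 0.0
```

Call:
play_rows([
  [[0,0,-30,0,0,0],[0,0,-70,0,0,0],[0,0,-100,0,0,0],[0,0,-110,0,0,0],[0,0,-110,0,0,0]],
])

```text
time_s: 11.63
tcp_pos: [0.424, -0.1077, 0.1327]
tcp_rot: [3.141, 0.004, 3.141]
wrist_force: [-0.4, 0.3, -0.2]
grip_width: 0.0853
gripper_force: 0.0
```

Call:
play_rows([
  [[-5,36,0,0,0,0],[-10,75,0,0,0,0],[-15,115,0,0,0,0],[-20,150,0,0,0,0],[-23,173,0,0,0,0]],
])

```text
time_s: 12.05
tcp_pos: [0.446, 0.0695, 0.1297]
tcp_rot: [3.14, -0.0, -3.138]
wrist_force: [1.4, 0.1, -0.0]
grip_width: 0.0856
gripper_force: 0.0
```

Call:
play_rows([
  [[0,0,0,0,0,0],[0,0,0,0,0,0]],
])

```text
time_s: 12.22
tcp_pos: [0.4459, 0.0668, 0.1297]
tcp_rot: [3.141, -0.001, -3.139]
wrist_force: [-0.0, -0.5, 0.2]
grip_width: 0.0856
gripper_force: 0.0
```

Call:
play_rows([
  [[0,0,25,0,0,0],[0,0,60,0,0,0],[0,0,90,0,0,0],[0,0,105,0,0,0],[0,0,109,0,0,0]],
])

```text
time_s: 12.63
tcp_pos: [0.4449, 0.0648, 0.019]
tcp_rot: [-3.141, -0.004, 3.141]
wrist_force: [-0.6, -0.6, -1.2]
grip_width: 0.0854
gripper_force: 0.0
```

Call:
play_rows([
  [[0,0,0,0,0,0],[0,0,0,0,0,0]],
])

```text
time_s: 12.8
tcp_pos: [0.4463, 0.0654, 0.0221]
tcp_rot: [3.141, 0.0, 3.141]
wrist_force: [0.5, 0.5, 0.2]
grip_width: 0.0852
gripper_force: 0.0
```

Call:
play_rows([
  [[0,0,0,0,0,0],[0,0,0,0,0,0],[0,0,0,0,0,0],[0,0,0,0,0,0],[0,0,0,0,0,0]],
], gripper=0, squeeze=40)

```text
time_s: 13.22
tcp_pos: [0.4466, 0.0659, 0.0225]
tcp_rot: [3.141, 0.002, 3.142]
wrist_force: [-2.3, -0.1, 19.8]
grip_width: 0.0479
gripper_force: 37.9
```

Call:
play_rows([
  [[0,0,0,0,0,0],[0,0,0,0,0,0],[0,0,0,0,0,0]],
])

```text
time_s: 13.47
tcp_pos: [0.4466, 0.0659, 0.0225]
tcp_rot: [3.141, 0.002, 3.142]
wrist_force: [-1.2, -1.0, 19.3]
grip_width: 0.0476
gripper_force: 37.9
```

Call:
play_rows([
  [[0,0,-10,0,0,0],[0,0,-25,0,0,0],[0,0,-40,0,0,0],[0,0,-50,0,0,0],[0,0,-60,0,0,0]],
])

```text
time_s: 13.88
tcp_pos: [0.4464, 0.0658, 0.0826]
tcp_rot: [3.141, 0.001, -3.142]
wrist_force: [-0.5, 0.2, -1.9]
grip_width: 0.0474
gripper_force: 41.3
```

Call:
play_rows([
  [[-26,31,0,0,0,0],[-51,62,0,0,0,0],[-77,93,0,0,0,0],[-102,124,0,0,0,0],[-115,140,0,0,0,0]],
])

```text
time_s: 14.3
tcp_pos: [0.5628, 0.2098, 0.0823]
tcp_rot: [3.138, 0.001, -3.14]
wrist_force: [-0.5, -0.1, -1.9]
grip_width: 0.0481
gripper_force: 41.5
```

Call:
play_rows([
  [[-13,13,0,0,0,0],[-13,14,0,0,0,0],[-13,14,0,0,0,0]],
])

```text
time_s: 14.55
tcp_pos: [0.5741, 0.2204, 0.0817]
tcp_rot: [3.141, -0.0, -3.141]
wrist_force: [-1.1, -0.1, -1.6]
grip_width: 0.0476
gripper_force: 41.5
```

```bash
python3 - <<'E'
from h import *
for c in("top","side"):
    f=eyes.grab_frame(c); save(f,"tray_"+c+".png")
s=robot.sense();print(s["tcp_pos"],s["wrist_force"])
a=cv2.imread("pics/tray_top.png")[120:270,160:330];b=cv2.imread("pics/tray_side.png")[90:240,260:430]
cv2.imwrite("pics/c1.png",cv2.resize(np.hstack([a,b]),None,fx=2.3,fy=2.3,interpolation=cv2.INTER_CUBIC))
E
```

```text
[0.5738801  0.21920711 0.08182902] [ 0.33913731 -0.77127042 -1.32282427]
```

View pics/c1.png

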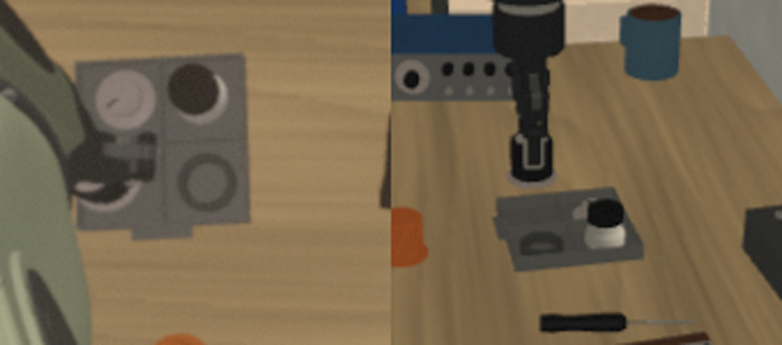

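The held knob is above the empty cell and the other cells are unchanged: in the left crop it is at about (105,195) over the lower-left cell. I lower it.

Call:
play_rows([
  [[0,1,10,0,0,0],[0,1,20,0,0,0],[0,1,30,0,0,0],[0,1,38,0,0,0],[0,1,42,0,0,0]],
])

```text
time_s: 15.07
tcp_pos: [0.5736, 0.2206, 0.038]
tcp_rot: [3.141, -0.002, -3.141]
wrist_force: [-0.1, 0.2, -1.4]
grip_width: 0.0477
gripper_force: 41.5
```

Call:
play_rows([
  [[0,0,3,0,0,0],[0,0,6,0,0,0],[0,0,9,0,0,0],[0,0,11,0,0,0],[0,0,12,0,0,0]],
])

```text
time_s: 15.48
tcp_pos: [0.5742, 0.221, 0.0276]
tcp_rot: [3.141, 0.0, -3.141]
wrist_force: [-0.2, 0.4, -2.1]
grip_width: 0.0475
gripper_force: 41.5
```

Call:
play_rows([
  [[0,0,1,0,0,0],[0,0,1,0,0,0],[0,0,1,0,0,0]],
])

```text
time_s: 15.73
tcp_pos: [0.5743, 0.221, 0.0268]
tcp_rot: [3.141, 0.0, -3.141]
wrist_force: [0.2, -0.1, -0.8]
grip_width: 0.0474
gripper_force: 41.5
```

Call:
play_rows([
  [[0,0,1,0,0,0],[0,0,1,0,0,0],[0,0,1,0,0,0]],
])

```text
time_s: 15.98
tcp_pos: [0.5743, 0.221, 0.0258]
tcp_rot: [3.141, 0.0, -3.141]
wrist_force: [0.6, 0.5, -0.0]
grip_width: 0.0478
gripper_force: 41.5
```

Call:
play_rows([
  [[0,0,0,0,0,0],[0,0,0,0,0,0],[0,0,0,0,0,0],[0,0,0,0,0,0],[0,0,0,0,0,0]],
], gripper=100)

```text
time_s: 16.4
tcp_pos: [0.5742, 0.221, 0.0257]
tcp_rot: [3.141, 0.0, -3.141]
wrist_force: [-1.0, -0.4, 0.2]
grip_width: 0.0855
gripper_force: 0.0
```

Call:
play_rows([
  [[0,0,-30,0,0,0],[0,0,-65,0,0,0],[0,0,-90,0,0,0],[0,0,-103,0,0,0],[0,0,-103,0,0,0]],
])

```text
time_s: 16.82
tcp_pos: [0.5753, 0.2213, 0.1317]
tcp_rot: [3.139, 0.004, 3.142]
wrist_force: [0.7, 0.1, -0.6]
grip_width: 0.0852
gripper_force: 0.0
```

Call:
play_rows([
  [[18,-38,0,0,0,0],[36,-76,0,0,0,0],[54,-114,0,0,0,0],[71,-152,0,0,0,0],[87,-189,0,0,0,0]],
])

```text
time_s: 17.23
tcp_pos: [0.4857, 0.0304, 0.1281]
tcp_rot: [3.141, -0.001, -3.141]
wrist_force: [1.0, -0.2, -0.2]
grip_width: 0.0853
gripper_force: 0.0
```

Call:
play_rows([
  [[18,-38,0,0,0,0],[36,-76,0,0,0,0],[54,-114,0,0,0,0],[64,-139,0,0,0,0],[64,-139,0,0,0,0]],
])

```text
time_s: 17.65
tcp_pos: [0.4204, -0.1122, 0.1278]
tcp_rot: [-3.141, -0.003, 3.135]
wrist_force: [-0.0, -0.1, -0.6]
grip_width: 0.0852
gripper_force: 0.0
```

```bash
python3 - <<'E'
from h import *
s=robot.sense();print(s["tcp_pos"],s["time_s"])
for c in("top","side"):
    f=eyes.grab_frame(c); save(f,"t2_"+c+".png"); W=world(f);P=W[f["z_map"]>0]
    q=P[(abs(P[:,2]-.052)<.005)&(abs(P[:,0]-.574)<.04)&(abs(P[:,1]-.22)<.04)]
    print(c,"placed top",len(q),q.mean(0) if len(q) else "",q.std(0) if len(q) else "")
    q=P[(abs(P[:,2]-.049)<.005)&(abs(P[:,0]-.4235)<.03)&(abs(P[:,1]+.107)<.03)]
    print(c,"right top",len(q),q.mean(0) if len(q) else "")
a=cv2.imread("pics/t2_top.png")[120:310,160:440];b=cv2.imread("pics/t2_side.png")[120:310,230:360]
cv2.imwrite("pics/c2.png",cv2.resize(np.hstack([a,b]),None,fx=1.9,fy=1.9,interpolation=cv2.INTER_CUBIC))
E
```

```text
[ 0.42042235 -0.11221658  0.12784177] 17.65
top placed top 494 [0.57477312 0.21951776 0.0504343 ] [0.0113508  0.01143361 0.00137549]
top right top 0 
side placed top 136 [0.57131105 0.21746111 0.05214128] [0.01172391 0.0118186  0.00185987]
side right top 285 [ 0.42116216 -0.10998363  0.04946432]
```

View pics/c2.png

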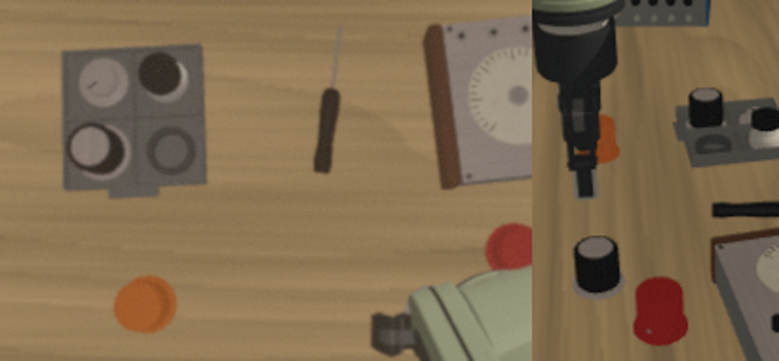

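The light knob sits flat in its cell (left crop (97,150)) and nothing else has moved. Next is the heavy one.

Call:
play_rows([
  [[0,0,25,0,0,0],[0,0,60,0,0,0],[0,0,90,0,0,0],[0,0,104,0,0,0],[0,0,108,0,0,0]],
])

```text
time_s: 18.17
tcp_pos: [0.4228, -0.1054, 0.018]
tcp_rot: [3.14, -0.003, -3.139]
wrist_force: [0.7, 0.7, 0.9]
grip_width: 0.0857
gripper_force: 0.0
```

Call:
play_rows([
  [[0,0,0,0,0,0],[0,0,0,0,0,0],[0,0,0,0,0,0]],
])

```text
time_s: 18.42
tcp_pos: [0.4238, -0.107, 0.0214]
tcp_rot: [3.141, 0.002, -3.141]
wrist_force: [0.7, 0.7, 0.4]
grip_width: 0.0855
gripper_force: 0.0
```

Call:
play_rows([
  [[0,0,0,0,0,0],[0,0,0,0,0,0],[0,0,0,0,0,0],[0,0,0,0,0,0],[0,0,0,0,0,0]],
], gripper=0, squeeze=60)

```text
time_s: 18.83
tcp_pos: [0.4235, -0.107, 0.0212]
tcp_rot: [3.141, 0.001, -3.141]
wrist_force: [-2.3, 1.0, 23.3]
grip_width: 0.0474
gripper_force: 57.9
```

Call:
play_rows([
  [[0,0,0,0,0,0],[0,0,0,0,0,0],[0,0,0,0,0,0],[0,0,0,0,0,0],[0,0,0,0,0,0]],
])

```text
time_s: 19.25
tcp_pos: [0.4235, -0.1071, 0.0212]
tcp_rot: [3.141, 0.001, -3.141]
wrist_force: [-2.2, 0.9, 22.9]
grip_width: 0.0471
gripper_force: 57.9
```

Call:
play_rows([
  [[0,0,-15,0,0,0],[0,0,-45,0,0,0],[0,0,-80,0,0,0],[0,0,-110,0,0,0],[0,0,-124,0,0,0]],
])

```text
time_s: 19.67
tcp_pos: [0.4236, -0.1074, 0.1476]
tcp_rot: [3.141, 0.003, 3.142]
wrist_force: [0.2, 0.1, -3.9]
grip_width: 0.0471
gripper_force: 64.2
```

```bash
python3 - <<'E'
from h import *
for c in("top","side"):
    P=np.load(c+"W.npy").reshape(-1,3)
    for lo,hi in((.060,.081),(.071,.079),(.0735,.079)):
        t=P[(P[:,2]>lo)&(P[:,2]<hi)&(abs(P[:,0]-.632)<.015)&(abs(P[:,1]+.23)<.015)]
        print(c,lo,len(t),t.mean(0).round(4),np.median(t,0).round(4),np.ptp(t,axis=0).round(4))
# white scale disc centre by colour
img=cv2.imread("pics/top0.png");g=cv2.cvtColor(img,cv2.COLOR_BGR2HSV)
print(img[155,433],img[169,433],img[190,500],img[169,470])
s=robot.sense();print(s["tcp_pos"],s["wrist_force"])
cv2.imwrite("pics/c3.png",cv2.resize(img[130:210,390:480],None,fx=6,fy=6,interpolation=cv2.INTER_CUBIC))
E
```

```text
<stdin>:6: RuntimeWarning: Mean of empty slice.
  ret = um.true_divide(
  return _methods._mean(a, axis=axis, dtype=dtype,
Traceback (most recent call last):
ValueError: zero-size array to reduction operation maximum which has no identity
```

```bash
python3 - <<'E'
from h import *
for c in("top","side"):
    W=np.load(c+"W.npy"); P=W.reshape(-1,3)
    if c=="top": print("at pixel",W[169,433],W[169,425],W[160,433])
    for lo,hi in((.062,.085),(.072,.081)):
        t=P[(P[:,2]>lo)&(P[:,2]<hi)&(abs(P[:,0]-.632)<.04)&(abs(P[:,1]+.205)<.04)]
        if len(t): print(c,lo,len(t),t.mean(0).round(4),np.median(t,0).round(4),np.ptp(t,axis=0).round(4))
img=cv2.imread("pics/top0.png")
b=cv2.imread("pics/side0.png")
s=robot.sense();print(s["tcp_pos"],s["wrist_force"])
r=lambda i:cv2.resize(i,(390,347),interpolation=cv2.INTER_CUBIC)
cv2.imwrite("pics/c3.png",np.hstack([r(img[130:210,390:480]),r(b[240:320,330:420])]))
E
```

```text
at pixel [ 0.62629142 -0.17723727  0.0713437 ] [ 0.6292588  -0.16666101  0.05571763] [ 0.64611352 -0.18133833  0.05360764]
top 0.062 32 [ 0.6271 -0.1786  0.0717] [ 0.6273 -0.1782  0.0728] [0.008  0.0087 0.0144]
top 0.072 17 [ 0.6279 -0.1789  0.0748] [ 0.6277 -0.1786  0.0751] [0.0068 0.0084 0.0043]
side 0.062 41 [ 0.6248 -0.1805  0.0705] [ 0.6246 -0.1805  0.0714] [0.0084 0.0083 0.017 ]
side 0.072 19 [ 0.6249 -0.1792  0.0746] [ 0.6245 -0.1794  0.0739] [0.0081 0.0075 0.007 ]
[ 0.42356575 -0.10741094  0.14764238] [ 0.22237113  0.07389875 -3.94203288]
```

View pics/c3.png

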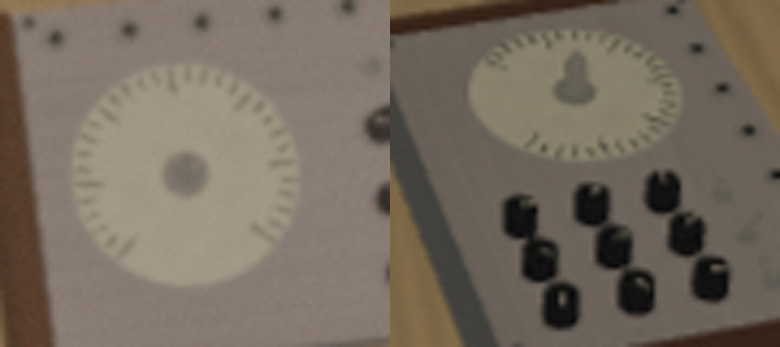

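```bash
cat >> h.py <<'E'
def ray(f,uv,z):
    K=np.array(f["camera_matrix"]);R=cv2.Rodrigues(np.array(f["rvec"],float))[0];t=np.array(f["tvec"]).ravel()
    d=R.T@np.linalg.inv(K)@np.array([uv[0],uv[1],1.]);o=-R.T@t
    return o+d*(z-o[2])/d[2]
E
python3 - <<'E'
from h import *
for c,(u,v) in(("top",(433,170)),("side",(373,261))):
    f=eyes.grab_frame(c); im=cv2.imread("pics/%s0.png"%c)
    W=np.load(c+"W.npy"); q=np.load(c+"z.npy")
    lab=im.astype(int); sat=lab[...,2]-lab[...,0]; val=lab.sum(-1)
    big=cv2.resize(im,None,fx=4,fy=4,interpolation=cv2.INTER_CUBIC).astype(int)
    s=cv2.GaussianBlur((big[...,2]-big[...,0]).astype(np.float32),(0,0),5)
    win=np.zeros(s.shape,np.uint8); cv2.circle(win,(4*u,4*v),4*32,1,-1)
    ds=s[4*v-40,4*u-40] if c=="top" else s[4*v,4*u+40]
    print(c,"disc sat",ds,"panel",s[4*(v+25),4*(u+30)])
    p=s[4*(v+25),4*(u+30)]
    for th in(.4,.5,.6):
        m=((s>p+(ds-p)*th)&(win>0)).astype(np.uint8)
        cs=cv2.findContours(m,cv2.RETR_EXTERNAL,cv2.CHAIN_APPROX_NONE)[0]; k=max(cs,key=cv2.contourArea)
        h=cv2.convexHull(k)[:,0,:]/4.-.375
        X=np.array([ray(f,x,.055)[:2] for x in h]); A=np.c_[2*X,np.ones(len(X))]
        sol=np.linalg.lstsq(A,(X**2).sum(1),rcond=None)[0]; print(th,sol[:2].round(4),"r",np.sqrt(sol[2]+sol[:2]@sol[:2]).round(4),np.abs(np.hypot(*(X-sol[:2]).T)-.046).max().round(4))
E
```

```text
top disc sat 29.556065 panel 20.96382
0.4 [ 0.6284 -0.1791] r 0.0464 0.001
0.5 [ 0.6284 -0.1791] r 0.0456 0.0011
0.6 [ 0.6283 -0.1791] r 0.0449 0.0018
side disc sat 27.978191 panel 17.093288
0.4 [ 0.6264 -0.1759] r 0.0464 0.0015
0.5 [ 0.6262 -0.1761] r 0.0452 0.0023
0.6 [ 0.6256 -0.1761] r 0.044 0.0039
```

Call:
play_rows([
  [[-30,-10,0,0,0,0],[-65,-22,0,0,0,0],[-100,-35,0,0,0,0],[-135,-47,0,0,0,0],[-165,-58,0,0,0,0]],
])

```text
time_s: 20.18
tcp_pos: [0.5895, -0.1661, 0.1426]
tcp_rot: [3.141, -0.001, 3.141]
wrist_force: [0.0, 0.7, -2.4]
grip_width: 0.0464
gripper_force: 64.2
```

Call:
play_rows([
  [[-20,-7,5,0,0,0],[-35,-12,15,0,0,0],[-39,-13,25,0,0,0],[-39,-13,30,0,0,0],[-39,-13,34,0,0,0]],
])

```text
time_s: 20.6
tcp_pos: [0.6262, -0.1777, 0.1084]
tcp_rot: [3.141, -0.002, -3.141]
wrist_force: [-0.2, -0.2, -3.6]
grip_width: 0.0473
gripper_force: 64.2
```

Call:
play_rows([
  [[0,0,0,0,0,0],[0,0,0,0,0,0]],
])

```text
time_s: 20.77
tcp_pos: [0.6268, -0.178, 0.1105]
tcp_rot: [3.141, -0.0, -3.141]
wrist_force: [0.7, -0.1, -3.4]
grip_width: 0.0469
gripper_force: 64.2
```

```bash
python3 - <<'E'
from h import *
s=robot.sense();print(s["tcp_pos"],s["tcp_rot"],s["wrist_force"],s["time_s"])
for c in("top","side"):
    f=eyes.grab_frame(c); save(f,"hov_"+c+".png")
b=cv2.imread("pics/hov_side.png")[190:310,310:430];a=cv2.imread("pics/hov_top.png")[110:230,370:490]
cv2.imwrite("pics/c4.png",cv2.resize(np.hstack([a,b]),None,fx=3.3,fy=3.3,interpolation=cv2.INTER_CUBIC))
E
```

```text
[ 0.62684481 -0.17801164  0.11046626] [ 3.14095981e+00 -1.53315048e-04 -3.14122724e+00] [ 0.66640037 -0.09169325 -3.43742543] 20.7667
```

View pics/c4.png

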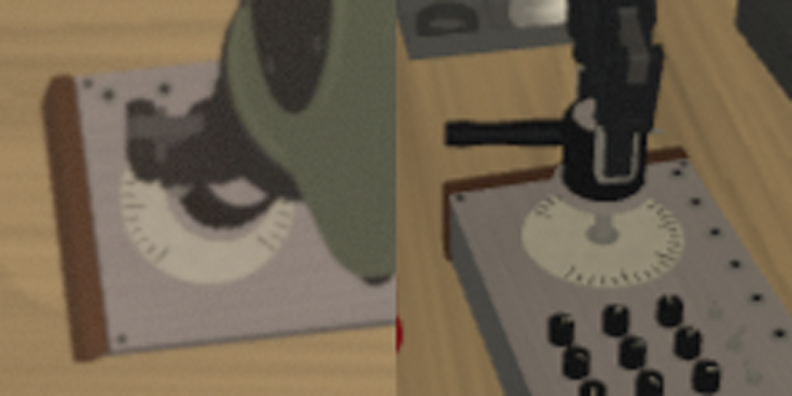

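```bash
python3 - <<'E'
from h import *
from scipy.optimize import least_squares
for c in("top","side"):
    F=[eyes.grab_frame(c) for _ in range(4)]; f=F[0]
    z=np.median([g["z_map"] for g in F],0).astype(np.float32); f=dict(f,z_map=z)
    P=world(f)[z>0]; near=np.hypot(P[:,0]-.6268,P[:,1]+.178)<.04
    P=P[near]; print(c,np.histogram(P[:,2],bins=np.arange(.05,.15,.005))[0])
    o=0 if c=="top" else .0025
    cam=-cv2.Rodrigues(np.array(f["rvec"],float))[0].T@np.array(f["tvec"]).ravel(); print("cam",cam.round(2))
    for nm,lo,hi,r,cut in(("barrel",.097,.115,.023,.04),("skirt side",.0895,.0935,.028,.031),("shaft",.058,.070,.005,.012)):
        q=P[(P[:,2]>lo+o)&(P[:,2]<hi+o)&(np.hypot(P[:,0]-.6268,P[:,1]+.178)<cut)]
        if len(q)<6: continue
        g=least_squares(lambda x:np.hypot(q[:,0]-x[0],q[:,1]-x[1])-r,[.627,-.178],loss="soft_l1",f_scale=.001)
        print(nm,len(q),g.x.round(4),"rms",np.sqrt(np.median((np.hypot(*(q[:,:2]-g.x).T)-r)**2)).round(4))
print(robot.sense()["tcp_pos"],robot.sense()["time_s"])
E
```

```text
top [331 261   0   0   1   0   0   0 119  21  13  18  15  23  24  24  38 160
   6]
cam [ 0.47 -0.01  0.84]
barrel 56 [ 0.6277 -0.179 ] rms 0.0004
skirt side 74 [ 0.6293 -0.1789] rms 0.0008
side [  0 726  10  11   9   0   0   2  68 121  53  56  30  47  55  63  50 148
  49]
cam [ 0.46 -0.91  0.63]
barrel 173 [ 0.6252 -0.1762] rms 0.0006
skirt side 130 [ 0.6252 -0.1745] rms 0.0014
shaft 23 [ 0.6258 -0.1771] rms 0.0003
[ 0.62729329 -0.17814209  0.11046105] 21.2667
```

Call:
play_rows([
  [[-0.6,-0.4,4,0,0,0],[-0.6,-0.4,8,0,0,0],[-0.6,-0.4,11,0,0,0],[-0.6,-0.4,11,0,0,0]],
])

```text
time_s: 21.6
tcp_pos: [0.6275, -0.1784, 0.0984]
tcp_rot: [3.14, -0.001, -3.141]
wrist_force: [0.2, -0.5, -3.6]
grip_width: 0.0467
gripper_force: 64.2
```

Call:
play_rows([
  [[0,0,1,0,0,0],[0,0,2,0,0,0],[0,0,3,0,0,0],[0,0,4,0,0,0],[0,0,5,0,0,0]],
])

```text
time_s: 22.02
tcp_pos: [0.6279, -0.1785, 0.0943]
tcp_rot: [3.141, 0.0, -3.141]
wrist_force: [-0.6, 0.0, -3.6]
grip_width: 0.0471
gripper_force: 64.2
```

Call:
play_rows([
  [[0,0,0.7,0,0,0],[0,0,1.4,0,0,0],[0,0,2,0,0,0],[0,0,2,0,0,0]],
])

```text
time_s: 22.35
tcp_pos: [0.6278, -0.1785, 0.0922]
tcp_rot: [3.141, -0.0, -3.141]
wrist_force: [0.4, -0.2, -3.6]
grip_width: 0.0474
gripper_force: 64.2
```

Call:
play_rows([
  [[0,0,1,0,0,0],[0,0,2,0,0,0],[0,0,3,0,0,0],[0,0,4,0,0,0],[0,0,4,0,0,0]],
])

```text
time_s: 22.77
tcp_pos: [0.6278, -0.1785, 0.0881]
tcp_rot: [3.141, -0.0, -3.141]
wrist_force: [0.1, 0.7, -3.3]
grip_width: 0.047
gripper_force: 64.2
```

Call:
play_rows([
  [[0,0,1.5,0,0,0],[0,0,3,0,0,0],[0,0,4.5,0,0,0],[0,0,6,0,0,0],[0,0,6.8,0,0,0]],
])

```text
time_s: 23.18
tcp_pos: [0.6278, -0.1785, 0.0813]
tcp_rot: [3.141, -0.0, -3.141]
wrist_force: [-0.2, -0.1, -4.2]
grip_width: 0.0467
gripper_force: 64.2
```

Call:
play_rows([
  [[0,0,0,0,0,0],[0,0,0,0,0,0],[0,0,0,0,0,0],[0,0,0,0,0,0]],
])

```text
time_s: 23.52
tcp_pos: [0.6279, -0.1785, 0.0817]
tcp_rot: [3.141, 0.0, -3.141]
wrist_force: [0.2, 0.4, -3.5]
grip_width: 0.0469
gripper_force: 64.2
```

```bash
python3 - <<'E'
from h import *
F=[eyes.grab_frame("side") for _ in range(4)]; save(F[0],"fin.png")
z=np.median([g["z_map"] for g in F],0).astype(np.float32); P=world(dict(F[0],z_map=z))[z>0]
d=np.hypot(P[:,0]-.6252,P[:,1]+.1766)
print("panel",np.median(P[(d>.036)&(d<.044)][:,2]))
q=P[(d<.031)&(P[:,2]>.06)];print(np.histogram(q[:,2],bins=np.arange(.056,.12,.002))[0])
s=robot.sense();print(s["tcp_pos"],s["tcp_rot"],s["wrist_force"],s["moment"],s["time_s"])
b=F[0]["frame"][190:310,310:430,::-1]
cv2.imwrite("pics/c5.png",cv2.resize(b,None,fx=4.5,fy=4.5,interpolation=cv2.INTER_CUBIC))
E
```

```text
panel 0.22646296547529904
[ 0  0  0 21 58 68 20 26 23 20 24 14 16 14 11 14 15 13 11 15 13 12 12 11
 16 12 67 40  5  5  3]
[ 0.6279044  -0.17848974  0.08161874] [ 3.14077530e+00  2.30892036e-04 -3.14143293e+00] [ 0.01211325  0.50837595 -3.73366531] [-0.08889229 -0.06348347  0.03549366] 23.7167
```

View pics/c5.png

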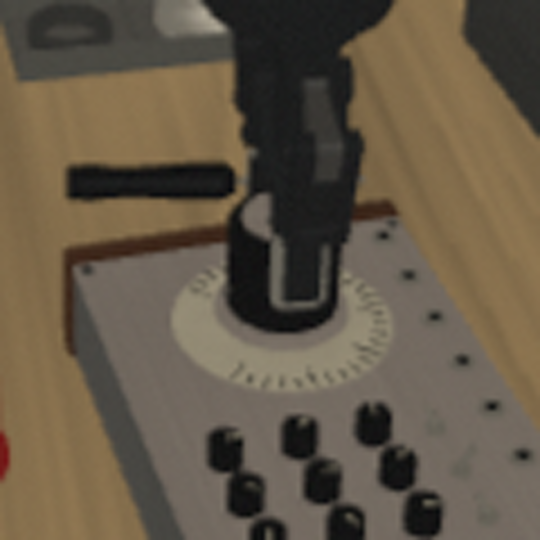

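The knob is level over the shaft (image (282,290)). It carries only its own weight, and its underside is about 5 mm above the panel. I hand the job in.

```bash
python3 -c "
from plant import workorder
print(workorder.hand_in())"
```

```text
the job is handed in; nothing more can be done
None
```

I handed the job in at about 24 s: the right knob was the heavier (about 3.5 N against 0.8 N) and is held level over the shaft about 5 mm clear of the panel, with the lighter left knob flat in the empty tray compartment; the hand-in returned no verdict.

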